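# Work the interlock lever through the guard window

## Robot

A 7-joint arm with a two-finger parallel gripper is mounted at the origin on the work surface. World frame = base frame: x ahead of the robot, y to its left, z up, the work surface at z = 0. Lengths are in m, angles in rad, forces in N, time in s.
With the tool pointing down it reaches from about 0.35 to 0.9 m from the base axis. Payload 19.9 kg.
Tool frame: the origin (TCP) lies at the very end of the fingers, on their centre line; the grasp point (between the pads) lies 19 mm behind it; z points along the fingers, y is the line along which they close (so a half turn about z gives the same grasp; the last joint's range is limited). The gripper opens to 94 mm and grips with 3 to 60 N. Pads are 16 mm wide; open, the fingers measure 119 mm over their backs; the gripper's body (75 mm by 177 mm) begins 78 mm behind the grasp point.
Start: joints at [-1.181, 0.417, -0.01, 1.614, 0.005, 1.111, -0.053], TCP at [0.261, 0.568, 0.205] pointing down, gripper open.
Joint ranges: [-2.81, 2.81], [-0.39, 2.02], [-1.27, 1.25], [0.06, 2.57], [-1.19, 4.33], [0.19, 2], [-2.82, 2.82]. Speed limits (rad/s): [1.89, 1.89, 2.39, 2.39, 3.01, 3.01, 3.01].

## Interface

Orientations are given as a rotation vector (axis times angle).
In Python, from station import * gives the robot as it stands.
- The arm moves only by the tool play_rows, never from a script. Its argument "steps" is a list of rows, each an object of numbers: "dx", "dy", "dz": the shift along the world's x, y, z in m; "wx", "wy", "wz": the turn, a rotation vector about the world's x, y, z in degrees. A call has 1 to 5 rows; each row is the pose to reach, as a shift and turn from the pose commanded when the call began; what a row does not reach only later rows make up. A row lasts 1/12 s, in which the tool goes at most 41.7 mm and 7.16 degrees, less where a joint would pass 70% of its speed; a pose out of reach is approached as far as the arm can. A call with a gripper value outside its range is refused whole. "jaw" is the opening, from 0 (shut) to 1 (fully open), set as the call begins (left out, the last holds). The fingers move at their own pace and stop on an object; "squeeze" is the grip in N (left out, the last holds). Time passes only in rows, so rows that repeat a pose let the fingers close. It gives the time, the measured TCP pose, the force, the opening and the grip force at its end, in the units of the state.
- sense(): the state, without advancing time (a new reading comes with each control period).
- capture(name): name is "scene" or "top" or "wrist"; returns the picture (384x512x3 uint8, blue, green, red); there is no depth.
- camera_model(name): a dict with "fx", "fy", "cx", "cy" (pixels), "position" and "orientation" of the camera in the world. Camera axes: x right, y down, z forward; pixel columns grow to the right and rows downward; lengths in m; the calibration is good to about 2 mm. A picture is of the moment at which its call begins: read the wrist's pose just before it. camera_model takes no time and is no camera call; for the wrist camera it gives the pose at the moment of the call.
- sign_off(): hands the job in; it is judged then, once.
The state is a dict: "t": time; "joint_positions": joint angles; "dq": joint speeds; "joint_torque": joint torques, N m; "tool_pos": TCP position; "ee_rot": TCP orientation; "wrist_force": force on the tool from outside, world axes, zero at the start; "torque": the same for the moment, N m; "gripper_width": finger opening in m; "grip_force": force on a finger pad.
Only numpy, scipy, OpenCV 4.12 (cv2) and the standard library are available. Lean on these libraries where they do the work, as an engineer would, in place of code of your own. Each camera call takes 0.05 s, during which the arm holds its last target. There are 200 camera calls.

## Task

The interlock of the power supply on the bench is to be checked. With the fingertips, reach down through the guard window that has the lever switch below it and press the lever right down, let it spring all the way back up, then press it right down again and stay there for the meter reading: the program finishes while still holding the lever down. Do not touch the guard, the chassis or the fuse block on the way, do not force the lever against its stop or bend it upwards, and leave everything lying about where it is.

Things in the scene. Friction and masses are not known exactly. Their poses are not given: they have to be found in the camera images.
- chassis: white steel chassis, fixed: open tray 280 (x) x 340 (y) mm, walls 75 mm high; origin under its centre at bench height, -x its front panel (to the robot), z up, turned up to 0.3 rad. Bolted in it (same body) a grey sheet guard 128 x 250 mm, 2 mm thick, flat top 105 mm above the bench, centred 40 mm to -x, with two windows, each 80 (x) x 90 (y) mm, 30 mm apart. All else in it is lower than the guard
- window_left (a point): centre of the left (+y of the chassis) guard window, in the plane of the guard's upper face, 105 mm above the bench; the window is 80 mm in chassis x, 90 mm in chassis y
- window_right (a point): centre of the right (-y) guard window, in the plane of the guard's upper face
- switch: black snap switch, case 49 x 18 x 24 mm on a bracket, fixed on the tray floor under either window, axes as the chassis. A sprung steel strip lever 62 mm long, 14 wide is hinged at the case's +x end and slopes up towards -x to a curled free end. Origin on the tray floor (z 14 mm) below that end at rest, up to 9 mm from the window's centre; case 14 to 63 mm to +x, top 42 mm above origin
- lever_tip (a point): top of the curled free end (radius 4 mm, 14 mm wide) of the lever, where it is pressed; moves with the lever. At rest 87 mm above the bench, 18 mm below the guard's upper face; fully pressed it is 22 mm lower and 4 mm farther to -x of the switch
- lever (a joint): lever angle, rad: 0 at rest (free end up), grows as it is pressed down, stop at 0.36; 0.1 rad is about 6 mm at the tip. It springs back; the force at the tip grows evenly from nothing to about 5 N at the stop. Right down means above 0.24 (the switch has changed over); negative means bent upwards
- fuse_block: black fuse block 50 x 46 mm, 30 mm high, with two small glass fuses, fixed on the tray floor under the other window; origin under its centre, 14 mm above the bench. Not to be touched
- pliers: bystander: long-nose pliers lying flat, about 170 x 53 x 13 mm, grey handles towards -x of the chassis; origin under the middle
- nut_driver: bystander: red-handled screwdriver lying flat along its own x, about 200 mm long, handle to -x
- solder_reel: bystander: metal solder reel standing on its flange, diameter 52 mm, 45 mm high; origin under its centre
- multimeter: bystander: yellow hand multimeter lying on its back, 165 x 78 x 45 mm; origin under its centre
- control_knob: bystander: black control knob, diameter 28 mm, 16 mm high, lying in the chassis tray behind the guard; origin under its centre
- potentiometer: bystander: small potentiometer standing shaft up in the chassis tray behind the guard, diameter 24 mm, 31 mm high; origin under its centre
- loupe: bystander: black folding loupe lying flat, 85 x 42 x 12 mm; origin under its centre

How it is judged:
On the way, in this order (a step that is already met when the one before it is completed fails the run):
1. the lever is pressed well down (beyond 0.24 rad) by the fingers (value of joint lever above 0.24 rad and contact force between the fingers and switch above 0.5 N), for 0.1 s.
2. the lever has sprung back up (below 0.04 rad) and the fingers are off it (value of joint lever below 0.04 rad and contact force between the fingers and switch below 0.3 N), for 0.1 s.
At the end, for the whole second after the job is handed in: After one full press and a full return, the lever is held down beyond 0.24 rad of its 0.36 rad travel, steady, by the fingers (0.5 to 35 N), at the end (all of step 1 and contact force between the fingers and switch below 35 N and velocity of joint lever between -0.1 and 0.1 rad/s); the arm keeps its last pose, push and grip.
It fails at once if the guard or chassis is touched (more than 0.5 N) (contact force between any of the fingers, the arm and chassis above 0.5 N).
It fails at once if the fuse block is touched (more than 0.5 N) (contact force between any of the fingers, the arm and fuse_block above 0.5 N).
It fails at once if the lever or switch is forced (more than 35 N) (contact force between any of the fingers, the arm and switch above 35 N).
It fails at once if the lever is bent upwards (below -0.06 rad) (value of joint lever below -0.06 rad).
It fails at once if a thing lying about is lifted, carried or pushed (more than 15 mm) (distance of any of pliers, nut_driver, solder_reel, multimeter, control_knob, potentiometer, loupe from where it was at the start of the episode above 0.015 m).
It also fails if it takes over 35 s, if anything falls off the work surface, if the arm or the gripper's body presses on something with over 40 N, if the wrist force passes 120 N, or if a joint passes its speed limit or range.

## Working session

There is one attempt and no reset: what is moved stays moved. The work goes in short steps, Python scripts to look and compute and a tool call to move; the robot and the scene stay as the last step left them, time stands still between calls to the robot, and variables do not carry over. Pictures are saved under pics/ and viewed, at most 10 in all, crops included, and the job is handed in when it is done.

Besides the shell and the picture viewer there is one more tool, called after "Call:" as name(argument=value, ...), one argument or row to a line, values as JSON. play_rows: Moves the arm, as the interface text tells. Its arguments: {"type":"object","properties":{"steps":{"type":"array","items":{"type":"object","properties":{"dx":{"type":"number"},"dy":{"type":"number"},"dz":{"type":"number"},"wx":{"type":"number"},"wy":{"type":"number"},"wz":{"type":"number"}}}},"jaw":{"type":"number"},"squeeze":{"type":"number"}},"required":["steps"]}

```bash
mkdir -p pics
python3 - <<'E'
from station import *
import cv2
for n in("top","scene"):
    im=capture(n); cv2.imwrite(f"pics/{n}0.png",im)
    print(n,camera_model(n))
s=sense();print(s["t"],s["tool_pos"],s["ee_rot"],s["gripper_width"])
E
```

```text
top {'fx': 392.2838105018331, 'fy': 392.2838105018331, 'cx': 260.375858676471, 'cy': 196.36468301130623, 'position': array([0.45881713, 0.05761511, 0.93769023]), 'orientation': array([-2.13987632,  2.14700023, -0.1576616 ])}
scene {'fx': 380.58837232330944, 'fy': 380.58837232330944, 'cx': 260.7724816583933, 'cy': 190.54578294210324, 'position': array([ 1.14639438, -0.10030427,  0.67289151]), 'orientation': array([-1.96408999, -1.4489232 ,  0.59272809])}
0.1 [0.2608707  0.5675776  0.20491801] [-6.71386993e-01 -3.06886293e+00  1.68393196e-03] 0.09371078414168928
```

View pics/top0.png

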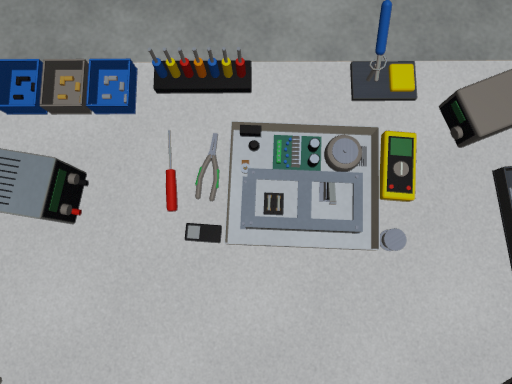

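View pics/scene0.png

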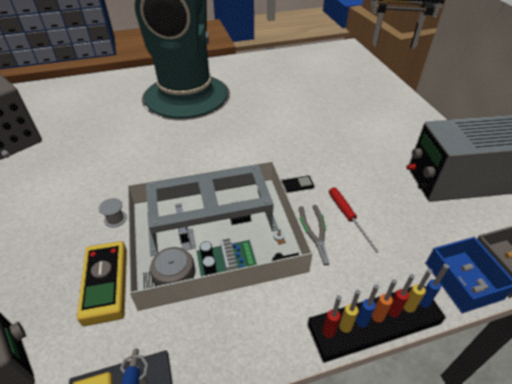

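The top view shows the guard at px (243–363, 168–232). The fuse block is in the left window at about (273,203) and the switch is in the right window at about (331,200). I'll zoom in on both views.

```bash
cat > h.py <<'E'
import numpy as np,cv2
from scipy.spatial.transform import Rotation as R
def onplane(m,uv,z):
    uv=np.atleast_2d(np.array(uv,float))
    d=np.c_[(uv[:,0]-m["cx"])/m["fx"],(uv[:,1]-m["cy"])/m["fy"],np.ones(len(uv))]
    d=R.from_rotvec(m["orientation"]).apply(d); p=np.array(m["position"])
    return p+d*((z-p[2])/d[:,2])[:,None]
def proj(m,P):
    q=R.from_rotvec(m["orientation"]).inv().apply(np.atleast_2d(P)-m["position"])
    return np.c_[q[:,0]/q[:,2]*m["fx"]+m["cx"],q[:,1]/q[:,2]*m["fy"]+m["cy"]]
E
python3 - <<'E'
from station import *
from h import *
m=camera_model("top"); im=cv2.imread("pics/top0.png")
cv2.imwrite("pics/topz.png",cv2.resize(im[160:240,235:370],None,fx=5.9,fy=5.9,interpolation=cv2.INTER_CUBIC))
cv2.imwrite("pics/scz.png",cv2.resize(cv2.imread("pics/scene0.png")[160:300,125:315],None,fx=4,fy=4,interpolation=cv2.INTER_CUBIC))
print(im[172,250:360:15].tolist(), im[200,310:356:3].tolist())
E
```

```text
[[134, 122, 112], [135, 122, 112], [131, 119, 108], [129, 117, 107], [130, 118, 108], [134, 121, 112], [134, 121, 111], [153, 144, 136]] [[134, 122, 113], [181, 175, 169], [181, 175, 169], [153, 143, 136], [142, 130, 123], [146, 133, 127], [119, 108, 102], [130, 131, 125], [129, 130, 124], [177, 172, 166], [180, 174, 168], [178, 172, 166], [177, 172, 166], [178, 172, 166], [115, 112, 108], [129, 117, 107]]
```

View pics/topz.png

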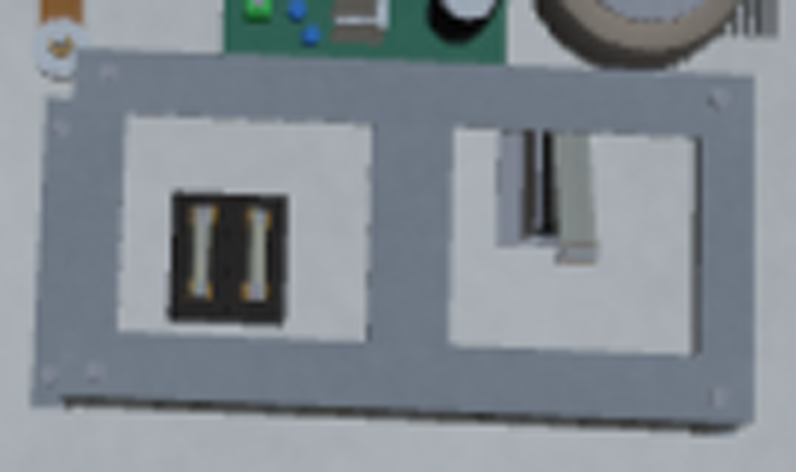

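View pics/scz.png

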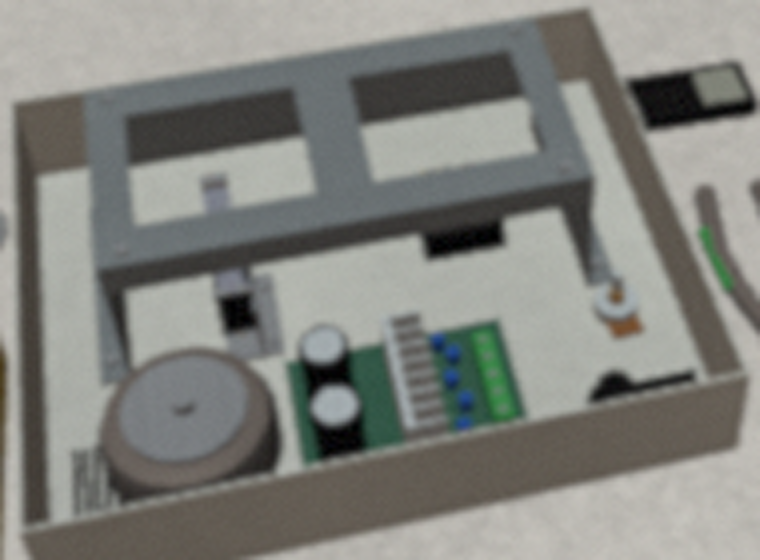

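The right window has its crop corners at (455,127), (697,136), (692,355) and (449,345). The lever's curled end sits at x 556–597, y 243–263. In the scene crop the curl top is at about (215,178).

```bash
cat > meas.py <<'E'
from station import *
from h import *
m=camera_model("top"); s=camera_model("scene")
t=lambda a:(np.array(a,float)+.5)/5.9-.5+[235,160]
c=lambda a:(np.array(a,float)+.5)/4-.5+[125,160]
Wr=onplane(m,t([(455,127),(697,136),(692,355),(449,345)]),.105)
Wl=onplane(m,t([(126,115),(372,125),(366,341),(118,330)]),.105)
print(Wr.round(4),Wl.round(4))
for W in(Wr,Wl):
    print("c",W.mean(0).round(4),"sizes",[round(float(np.linalg.norm(W[i]-W[i-1])),4) for i in range(4)])
y=Wl.mean(0)-Wr.mean(0);yaw=np.arctan2(-y[0],y[1]);print("dist",np.linalg.norm(y),"yaw",yaw)
Ws=onplane(s,c([(133,228),(318,196),(297,92),(126,115)]),.105)
print("scene win",Ws.round(4).tolist(),Ws.mean(0))
P=np.vstack([onplane(m,t([(577,253),(556,253),(597,253)]),.085),onplane(s,c([(215,178)]),.087)])
print("tip",P.round(4))
ax=np.array([[np.cos(yaw),np.sin(yaw)],[-np.sin(yaw),np.cos(yaw)]])
print("tip in chassis rel window", ((P-Wr.mean(0))[:,:2]@ax.T).round(4))
E
python3 meas.py
```

```text
[[ 0.6163 -0.052   0.105 ]
 [ 0.6127 -0.1404  0.105 ]
 [ 0.5325 -0.1355  0.105 ]
 [ 0.5364 -0.0481  0.105 ]] [[ 0.6212  0.0683  0.105 ]
 [ 0.6172 -0.0217  0.105 ]
 [ 0.5379 -0.0182  0.105 ]
 [ 0.5422  0.0713  0.105 ]]
c [ 0.5745 -0.094   0.105 ] sizes [0.0801, 0.0884, 0.0804, 0.0876]
c [0.5796 0.0249 0.105 ] sizes [0.0791, 0.0901, 0.0793, 0.0896]
dist 0.11906910898423022 yaw -0.04347198343367942
scene win [[0.6159, -0.1436, 0.105], [0.6215, -0.0524, 0.105], [0.5438, -0.0483, 0.105], [0.5349, -0.138, 0.105]] [ 0.57903027 -0.09555228  0.105     ]
tip [[ 0.5724 -0.0989  0.085 ]
 [ 0.5724 -0.0911  0.085 ]
 [ 0.5723 -0.1063  0.085 ]
 [ 0.5766 -0.0999  0.087 ]]
tip in chassis rel window [[-0.0019 -0.005 ]
 [-0.0022  0.0028]
 [-0.0016 -0.0124]
 [ 0.0023 -0.0058]]
```

The sizes and the 120 mm window pitch check out. The tip is at about (0.574, -0.0995). I'll close the jaw and travel there at height.

Call:
play_rows(
  jaw=0,
  squeeze=10,
  steps=[
    {"dx": 0.015,"dy": -0.03,"dz": 0.01,"wz": 4},
    {"dx": 0.03,"dy": -0.065,"dz": 0.01,"wz": 8},
    {"dx": 0.045,"dy": -0.1,"dz": 0.01,"wz": 12},
    {"dx": 0.06,"dy": -0.135,"dz": 0.01,"wz": 17},
    {"dx": 0.08,"dy": -0.17,"dz": 0.01,"wz": 22},
  ],
)

```text
invalid input at $.steps[0]: expected keys dx, dy, dz, wx, wy, wz
```

Call:
play_rows(
  steps=[
    {"dx": 0.016,"dy": -0.035},
    {"dx": 0.032,"dy": -0.07},
    {"dx": 0.048,"dy": -0.105},
    {"dx": 0.064,"dy": -0.14},
    {"dx": 0.08,"dy": -0.17},
  ],
)

```text
invalid input at $.steps[0]: expected keys dx, dy, dz, wx, wy, wz
```

Call:
play_rows(
  steps=[
    {"dx": 0.016,"dy": -0.035},
    {"dx": 0.032,"dy": -0.07},
    {"dx": 0.048,"dy": -0.105},
    {"dx": 0.064,"dy": -0.14},
    {"dx": 0.08,"dy": -0.17},
  ],
)

```text
invalid input at $.steps[0]: expected keys dx, dy, dz, wx, wy, wz
```

Call:
play_rows(
  steps=[
    {"dx": 0.016,"dy": -0.035},
    {"dx": 0.032,"dy": -0.07},
    {"dx": 0.048,"dy": -0.105},
    {"dx": 0.06,"dy": -0.14},
    {"dx": 0.07,"dy": -0.155},
  ],
)

```text
invalid input at $.steps[0]: expected keys dx, dy, dz, wx, wy, wz
```

All six keys are needed in every row.

Call:
play_rows(
  jaw=0,
  squeeze=10,
  steps=[
    {"dx": 0.015,"dy": -0.03,"dz": 0.01,"wx": 0,"wy": 0,"wz": 4},
    {"dx": 0.03,"dy": -0.065,"dz": 0.01,"wx": 0,"wy": 0,"wz": 8},
    {"dx": 0.045,"dy": -0.1,"dz": 0.01,"wx": 0,"wy": 0,"wz": 12},
    {"dx": 0.06,"dy": -0.135,"dz": 0.01,"wx": 0,"wy": 0,"wz": 17},
    {"dx": 0.08,"dy": -0.17,"dz": 0.01,"wx": 0,"wy": 0,"wz": 22},
  ],
)

```text
t: 0.52
tool_pos: [0.3406, 0.3962, 0.2152]
ee_rot: [-0.065, -3.141, 0.0]
wrist_force: [0.5, 0.7, 0.4]
gripper_width: 0.0638
grip_force: 0.0
```

Call:
play_rows(
  steps=[
    {"dx": 0.016,"dy": -0.035,"dz": 0,"wx": 0,"wy": 0,"wz": 0},
    {"dx": 0.032,"dy": -0.07,"dz": 0,"wx": 0,"wy": 0,"wz": 0},
    {"dx": 0.048,"dy": -0.105,"dz": 0,"wx": 0,"wy": 0,"wz": 0},
    {"dx": 0.064,"dy": -0.14,"dz": 0,"wx": 0,"wy": 0,"wz": 0},
    {"dx": 0.08,"dy": -0.17,"dz": 0,"wx": 0,"wy": 0,"wz": 0},
  ],
)

```text
t: 0.93
tool_pos: [0.4213, 0.2253, 0.2154]
ee_rot: [-0.075, -3.141, 0.0]
wrist_force: [0.5, 0.2, 0.3]
gripper_width: 0.0308
grip_force: 0.0
```

Call:
play_rows(
  steps=[
    {"dx": 0.016,"dy": -0.035,"dz": 0,"wx": 0,"wy": 0,"wz": 0},
    {"dx": 0.032,"dy": -0.07,"dz": 0,"wx": 0,"wy": 0,"wz": 0},
    {"dx": 0.048,"dy": -0.105,"dz": 0,"wx": 0,"wy": 0,"wz": 0},
    {"dx": 0.064,"dy": -0.14,"dz": 0,"wx": 0,"wy": 0,"wz": 0},
    {"dx": 0.08,"dy": -0.17,"dz": 0,"wx": 0,"wy": 0,"wz": 0},
  ],
)

```text
t: 1.35
tool_pos: [0.5013, 0.0553, 0.2155]
ee_rot: [0.075, 3.141, -0.0]
wrist_force: [0.4, 0.4, -0.4]
gripper_width: 0.0007
grip_force: 0.0
```

Call:
play_rows(
  steps=[
    {"dx": 0.016,"dy": -0.034,"dz": 0,"wx": 0,"wy": 0,"wz": 0},
    {"dx": 0.032,"dy": -0.068,"dz": 0,"wx": 0,"wy": 0,"wz": 0},
    {"dx": 0.048,"dy": -0.102,"dz": -0.01,"wx": 0,"wy": 0,"wz": 0},
    {"dx": 0.062,"dy": -0.134,"dz": -0.03,"wx": 0,"wy": 0,"wz": 0},
    {"dx": 0.073,"dy": -0.154,"dz": -0.06,"wx": 0,"wy": 0,"wz": 0},
  ],
)

```text
t: 1.77
tool_pos: [0.5756, -0.1001, 0.1564]
ee_rot: [0.077, 3.137, -0.002]
wrist_force: [0.7, 0.4, -0.8]
gripper_width: 0.0003
grip_force: 0.0
```

Call:
play_rows(
  steps=[
    {"dx": 0,"dy": 0,"dz": -0.015,"wx": 0,"wy": 0,"wz": 0},
    {"dx": 0,"dy": 0,"dz": -0.02,"wx": 0,"wy": 0,"wz": 0},
    {"dx": 0,"dy": 0,"dz": -0.02,"wx": 0,"wy": 0,"wz": 0},
  ],
)

```text
t: 2.02
tool_pos: [0.5731, -0.0957, 0.1342]
ee_rot: [-0.073, -3.138, -0.0]
wrist_force: [0.2, 0.2, 0.2]
gripper_width: 0.0006
grip_force: 0.0
```

Run:
```python
from station import *
from h import *
s=sense();p=s["tool_pos"];print(s["t"],p,s["wrist_force"])
a=cv2.resize(capture("scene")[130:260,115:245],None,fx=4.2,fy=4.2,interpolation=cv2.INTER_CUBIC)
w=capture("wrist");mw=camera_model("wrist");print(proj(mw,[[.574,-.0995,.087],p]))
for q in ([.574,-.0995,.087],p): print(proj(camera_model("scene"),[q]),(proj(camera_model("scene"),[q])-[115,130])*4.2)
cv2.imwrite("pics/s1.png",a);cv2.imwrite("pics/w1.png",w)
```

```text
2.0167 [ 0.57311471 -0.09572373  0.13418469] [0.15007752 0.15993683 0.17555871]
[[249.12384881 210.3143739 ]
 [253.51252404 229.63788798]]
[[178.39117008 203.22691092]] [[266.24291432 307.55302586]]
[[176.76252625 186.54766575]] [[259.40261026 237.50019615]]
```

View pics/s1.png

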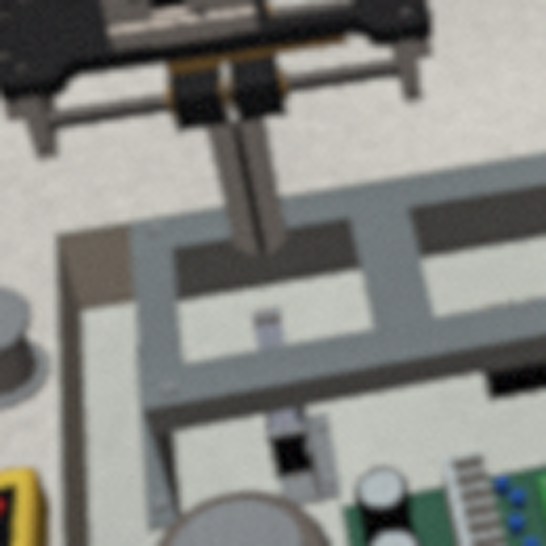

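View pics/w1.png

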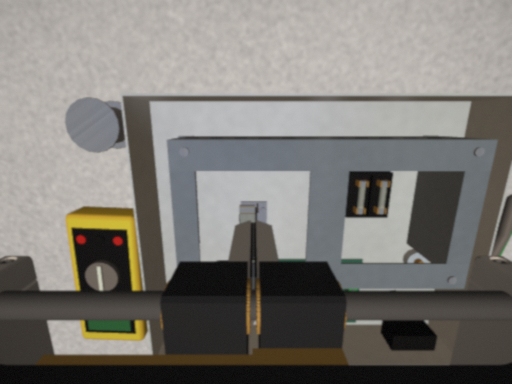

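The curl shows at wrist px (248,210), against a prediction of (249,210). In the scene crop it is at (266,312), against (266,308). The position is confirmed, so I'll descend through the window and press.

Call:
play_rows(
  steps=[
    {"dx": 0,"dy": -0.003,"dz": -0.005,"wx": 0,"wy": 0,"wz": 0},
    {"dx": 0,"dy": -0.003,"dz": -0.02,"wx": 0,"wy": 0,"wz": 0},
    {"dx": 0,"dy": -0.003,"dz": -0.035,"wx": 0,"wy": 0,"wz": 0},
    {"dx": 0,"dy": -0.003,"dz": -0.04,"wx": 0,"wy": 0,"wz": 0},
    {"dx": 0,"dy": -0.003,"dz": -0.04,"wx": 0,"wy": 0,"wz": 0},
  ],
)

```text
t: 2.53
tool_pos: [0.5736, -0.0988, 0.0951]
ee_rot: [-0.073, -3.14, -0.0]
wrist_force: [0.1, 0.2, 0.1]
gripper_width: 0.0002
grip_force: 0.0
```

Call:
play_rows(
  steps=[
    {"dx": 0,"dy": 0,"dz": -0.008,"wx": 0,"wy": 0,"wz": 0},
    {"dx": 0,"dy": 0,"dz": -0.016,"wx": 0,"wy": 0,"wz": 0},
    {"dx": 0,"dy": 0,"dz": -0.02,"wx": 0,"wy": 0,"wz": 0},
    {"dx": 0,"dy": 0,"dz": -0.02,"wx": 0,"wy": 0,"wz": 0},
    {"dx": 0,"dy": 0,"dz": -0.02,"wx": 0,"wy": 0,"wz": 0},
  ],
)

```text
t: 2.95
tool_pos: [0.5739, -0.0991, 0.0755]
ee_rot: [-0.074, -3.14, 0.0]
wrist_force: [-2.1, 1.6, 3.6]
gripper_width: 0.0005
grip_force: 1.6
```

Call:
play_rows(
  steps=[
    {"dx": 0,"dy": 0,"dz": -0.003,"wx": 0,"wy": 0,"wz": 0},
    {"dx": 0,"dy": 0,"dz": -0.006,"wx": 0,"wy": 0,"wz": 0},
    {"dx": 0,"dy": 0,"dz": -0.007,"wx": 0,"wy": 0,"wz": 0},
    {"dx": 0,"dy": 0,"dz": -0.007,"wx": 0,"wy": 0,"wz": 0},
    {"dx": 0,"dy": 0,"dz": -0.007,"wx": 0,"wy": 0,"wz": 0},
  ],
)

```text
t: 3.37
tool_pos: [0.5739, -0.0991, 0.0684]
ee_rot: [-0.074, -3.141, 0.0]
wrist_force: [-3.6, 0.1, 4.6]
gripper_width: 0.0005
grip_force: 2.3
```

Run:
```python
from station import *
from h import *
f=[]
a=None
for i in range(4):
    w=capture("wrist"); s=sense(); f.append(s["wrist_force"])
print(s["t"],s["tool_pos"],np.array(f).round(2))
sc=capture("scene")
cv2.imwrite("pics/s2.png",np.hstack([cv2.resize(sc[150:260,125:225],None,fx=4,fy=4,interpolation=cv2.INTER_CUBIC),cv2.resize(w[130:240,170:270],None,fx=4,fy=4,interpolation=cv2.INTER_CUBIC)]))
```

```text
3.5667 [ 0.57394975 -0.09912675  0.06850794] [[-3.47 -0.6   3.27]
 [-2.83 -0.76  4.08]
 [-3.44 -0.32  4.31]
 [-3.1  -1.21  3.64]]
```

View pics/s2.png

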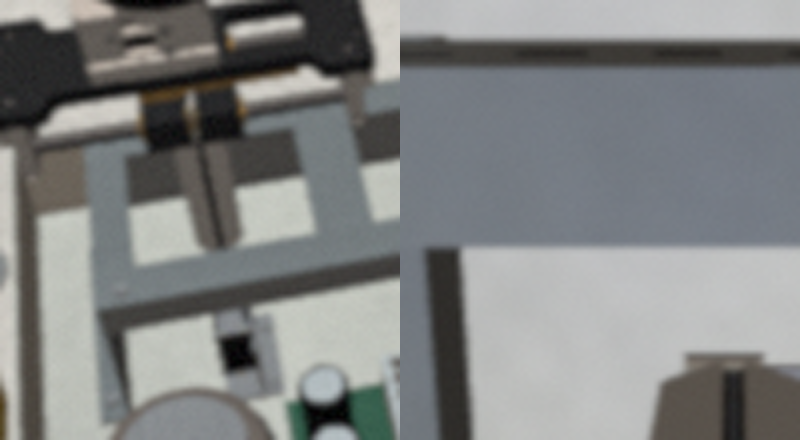

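In the left half of the picture the fingertips are below the guard through the right window, clear of its edges. In the right half the curl just peeks out at -x of the fingers, at about (725,358). The force is about 4 N and the height is 18.5 mm below rest, so the lever is at about 0.30 rad. Now I'll release gently.

Call:
play_rows(
  steps=[
    {"dx": 0,"dy": 0,"dz": 0.004,"wx": 0,"wy": 0,"wz": 0},
    {"dx": 0,"dy": 0,"dz": 0.008,"wx": 0,"wy": 0,"wz": 0},
    {"dx": 0,"dy": 0,"dz": 0.012,"wx": 0,"wy": 0,"wz": 0},
    {"dx": 0,"dy": 0,"dz": 0.016,"wx": 0,"wy": 0,"wz": 0},
    {"dx": 0,"dy": 0,"dz": 0.018,"wx": 0,"wy": 0,"wz": 0},
  ],
)

```text
t: 4.03
tool_pos: [0.5742, -0.0991, 0.0871]
ee_rot: [0.073, 3.14, -0.0]
wrist_force: [0.4, 0.0, 0.6]
gripper_width: 0.0009
grip_force: 0.0
```

Call:
play_rows(
  steps=[
    {"dx": 0,"dy": 0,"dz": 0.003,"wx": 0,"wy": 0,"wz": 0},
    {"dx": 0,"dy": 0,"dz": 0.008,"wx": 0,"wy": 0,"wz": 0},
    {"dx": 0,"dy": 0,"dz": 0.015,"wx": 0,"wy": 0,"wz": 0},
    {"dx": 0,"dy": 0,"dz": 0.02,"wx": 0,"wy": 0,"wz": 0},
    {"dx": -0.002,"dy": 0,"dz": 0.02,"wx": 0,"wy": 0,"wz": 0},
  ],
)

```text
t: 4.45
tool_pos: [0.5727, -0.0992, 0.1077]
ee_rot: [0.073, 3.139, -0.0]
wrist_force: [0.3, -0.4, 0.1]
gripper_width: 0.0007
grip_force: 0.0
```

Call:
play_rows(
  steps=[
    {"dx": 0,"dy": 0,"dz": 0,"wx": 0,"wy": 0,"wz": 0},
    {"dx": 0,"dy": 0,"dz": 0,"wx": 0,"wy": 0,"wz": 0},
    {"dx": 0,"dy": 0,"dz": 0,"wx": 0,"wy": 0,"wz": 0},
  ],
)

```text
t: 4.7
tool_pos: [0.5718, -0.0991, 0.1062]
ee_rot: [-0.074, -3.14, 0.0]
wrist_force: [-0.1, 0.6, -0.8]
gripper_width: 0.0005
grip_force: 0.0
```

Run:
```python
from station import *
from h import *
w=capture("wrist");s=sense();print(s["t"],s["tool_pos"],s["wrist_force"],proj(camera_model("wrist"),[[.574,-.0995,.087]]))
cv2.imwrite("pics/w3.png",np.hstack([cv2.resize(w[130:240,170:270],None,fx=4,fy=4),cv2.resize(capture("scene")[150:260,125:225],None,fx=4,fy=4)]))
```

```text
4.75 [ 0.57187147 -0.09907861  0.10617881] [ 0.1742181  -0.14237101  0.06677692] [[253.69017409 225.31263255]]
```

View pics/w3.png

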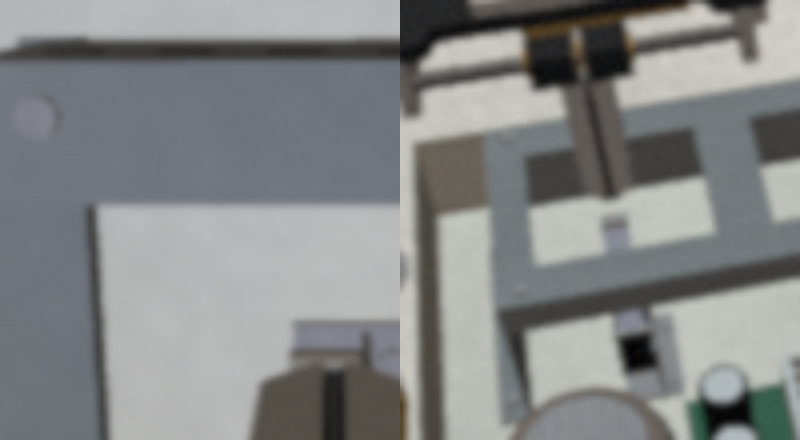

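In the right half the lever is fully up, with its curl at about (614,220) and the fingers clear above it. The force is zero. Second press now.

Call:
play_rows(
  steps=[
    {"dx": 0,"dy": 0,"dz": -0.008,"wx": 0,"wy": 0,"wz": 0},
    {"dx": 0,"dy": 0,"dz": -0.016,"wx": 0,"wy": 0,"wz": 0},
    {"dx": 0,"dy": 0,"dz": -0.022,"wx": 0,"wy": 0,"wz": 0},
    {"dx": 0,"dy": 0,"dz": -0.027,"wx": 0,"wy": 0,"wz": 0},
    {"dx": 0,"dy": 0,"dz": -0.031,"wx": 0,"wy": 0,"wz": 0},
  ],
)

```text
t: 5.22
tool_pos: [0.5715, -0.0992, 0.0744]
ee_rot: [-0.074, -3.139, 0.0]
wrist_force: [-2.6, -0.5, 3.3]
gripper_width: 0.0004
grip_force: 1.8
```

Call:
play_rows(
  steps=[
    {"dx": 0,"dy": 0,"dz": -0.003,"wx": 0,"wy": 0,"wz": 0},
    {"dx": 0,"dy": 0,"dz": -0.006,"wx": 0,"wy": 0,"wz": 0},
    {"dx": 0,"dy": 0,"dz": -0.007,"wx": 0,"wy": 0,"wz": 0},
    {"dx": 0,"dy": 0,"dz": -0.007,"wx": 0,"wy": 0,"wz": 0},
    {"dx": 0,"dy": 0,"dz": -0.007,"wx": 0,"wy": 0,"wz": 0},
  ],
)

```text
t: 5.63
tool_pos: [0.572, -0.0992, 0.0686]
ee_rot: [0.074, 3.141, -0.0]
wrist_force: [-3.7, 0.7, 4.4]
gripper_width: 0.0006
grip_force: 2.3
```

Call:
play_rows(
  steps=[
    {"dx": 0,"dy": 0,"dz": 0,"wx": 0,"wy": 0,"wz": 0},
    {"dx": 0,"dy": 0,"dz": 0,"wx": 0,"wy": 0,"wz": 0},
    {"dx": 0,"dy": 0,"dz": 0,"wx": 0,"wy": 0,"wz": 0},
    {"dx": 0,"dy": 0,"dz": 0,"wx": 0,"wy": 0,"wz": 0},
    {"dx": 0,"dy": 0,"dz": 0,"wx": 0,"wy": 0,"wz": 0},
  ],
)

```text
t: 6.05
tool_pos: [0.572, -0.0991, 0.0685]
ee_rot: [0.073, 3.141, -0.0]
wrist_force: [-2.7, -0.5, 4.5]
gripper_width: 0.0003
grip_force: 2.3
```

The height and force match the first press, about 0.30 rad, well above 0.24 and short of the stop. The reading is steady, so I'll hand in.

```bash
python3 -c "
from station import *
print(sign_off())"
```

```text
the job is handed in; nothing more can be done
None
```

I pressed the lever right down, let it spring fully back up, then pressed it again and handed the job in while holding it at about 0.30 rad (estimated from tip height) with about 4.5 N; no verdict came back.

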